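# Fit the bayonet water-filter cartridge

## Task

Fit the new bayonet filter cartridge (the white one with the flat finger grip on top) into the filter head on the plywood plate: find by feel how its two lugs go through the slots of the collar, push it right down against the spring seal, twist it clockwise to the stop, then let go so that it springs up and stays locked. Work gently, never forcing the lugs against the collar, and leave everything else on the bench as it is.

Things in the scene. Friction and masses are not known exactly. Their poses are not given: they have to be found in the camera images.
- cartridge: Bayonet cartridge, loose, standing upright on the bench; white plastic, 115 mm tall, 0.18 to 0.35 kg. Origin: centre of its underside; z up; x along its two lugs and along its finger grip (a half turn changes nothing). From below: nose tapering from radius 14.5 to 18 mm in 4 mm, neck of radius 18 mm up to 28.5 mm, round body of radius 30 mm from there (its underside is the shoulder) up to 87 mm.
- grip (a point): Middle of the cartridge's flat finger grip, 101 mm above the cartridge's origin. The grip stands on the round body, at heights 87 to 115 mm, 46 mm long along the cartridge's x and 14 mm thick along its y: hold it across y, TCP about 7 mm above this point.
- lugs (a point): On the cartridge's axis at mid-height of the lugs, 11.5 mm above its origin. Two lugs on the neck, one each side, heights 8 to 15 mm, 11 mm wide, reaching 27 mm from the axis along the cartridge's +x and -x. More than 60 N between cartridge and filter head would damage them.
- filter_head: Filter head, screwed to the bench: plywood plate 170 x 150 x 12 mm, a grey block 120 x 124 mm up to height 42 mm with a pipe stub on each y side (out to 102 mm), on it a white round bayonet collar of radius 40 mm up to height 76 mm. Origin: centre of the plate's underside, on the collar's axis; z up. The pose does not tell how the collar is clocked (see mouth).
- mouth (a point): Centre of the collar's mouth, top of its lip, 76 mm above the head's origin. Lip 8 mm thick, bore radius 19.5 mm, a slot 14 mm wide on either side, roughly along the head's x and -x, but the collar is clocked by an unmeasured angle up to 0.25 rad either way (seen from above; it does not turn). Lugs out of line rest on the lip, cartridge origin 68 mm above the head's; in line they drop in.
- seal (a joint): Spring seal under the bore, m; 0 up, grows as pushed down. The nose meets it with the cartridge's origin 58 mm above the head's; about 4 N, then 0.7 N per mm. Right down (reads 0.0105, about 11 N less the cartridge's weight) the shoulder meets the lip, origin at 47.5 mm. Only when held down there can the cartridge turn.
- locked (a point): On the collar's axis, 53 mm above the head's origin: where the cartridge's origin ends when locked. From pushed down it turns clockwise seen from above, 0.92 rad, to a rigid stop, the lugs passing under a 2.5 mm ridge; let go there, the spring lifts it 5.5 mm so that the lugs rest in notches behind the ridge.
- pointer (a joint): Steel pointer sticking out through a window in the collar's side wall, lightly sprung (under 1 N); rad. 0 until the cartridge has turned about 0.62 rad, then a lug swings it along; about 0.30 with both lugs at the stop (0.2 to 0.3 if the cartridge stands off-centre in its 1.5 mm of play). Swings back if the cartridge is turned back.
- screw_cartridge: Another cartridge, of the screw-in kind, to be left alone: white, plain cylinder of radius 27 mm, 87 mm tall, with a round 38 mm knob on top (113 mm in all) and no lugs. It and the bayonet cartridge may have changed places. Origin: centre of its underside.
- jar: Glass jar with a steel lid, radius 38 mm, 130 mm tall. Leave alone. Origin: centre of its underside.
- food_can: Food can, radius 37 mm, 100 mm tall. Leave alone. Origin: centre of its underside.
- wrench: Steel wrench, 170 mm, lying flat along its x. Leave alone. Origin: about the middle of its underside.
- hose_ring: Black rubber ring, 90 mm across, 22 mm tall, lying flat. Leave alone. Origin: centre of its underside.
- screwdriver: Screwdriver, 190 mm, lying along its x. Leave alone. Origin: about the middle of its underside.
- parts_tray: Empty steel tray 110 x 150 x 35 mm. Leave alone. Origin: centre of its underside.
Not all that is in view belongs to the job. What is shaped like the cartridge but purple or red is not meant.

How it is judged:
On the way, in this order (a step that is already met when the one before it is completed fails the run):
1. the cartridge is in the collar, lugs pushed down through the slots and right down against the spring (origin less than 50 mm above the head's origin), not yet turned (z of cartridge in the frame of filter_head below 0.05 m and horizontal distance between cartridge and mouth below 0.004 m and value of joint pointer below 0.1 rad), for 0.1 s.
2. the cartridge is twisted to the stop (pointer beyond 0.18 rad) (z of cartridge in the frame of filter_head below 0.0555 m and value of joint pointer above 0.18 rad), for 0.1 s.
At the end, for the whole second after the job is handed in: The cartridge sits upright (within 0.08 rad) on the collar's axis (within 4 mm), turned to the stop (pointer beyond 0.15 rad), sprung up into its notches (origin 51.2 to 55.5 mm above the head's origin), released and at rest; everything else on the bench where it was (z of cartridge in the frame of filter_head between 0.0512 and 0.0555 m and value of joint pointer above 0.15 rad and horizontal distance between cartridge and mouth below 0.004 m and angle between cartridge's own z axis and vertical below 0.08 rad and linear speed of cartridge below 0.02 m/s); the robot touches nothing.
It fails at once if the cartridge is forced against the filter head with more than 60 N (contact force between cartridge and filter_head above 60 N).
It fails at once if the cartridge is tipped over (angle between cartridge's own z axis and vertical above 0.6 rad).
It fails at once if anything else on the bench is moved by more than 25 mm (distance of any of screw_cartridge, jar, food_can, wrench, hose_ring, screwdriver, parts_tray from where it was at the start of the episode above 0.025 m).
It also fails if it takes over 61 s, if anything falls off the work surface, if the arm or the gripper's body presses on something with over 40 N, if the wrist force passes 120 N, or if a joint passes its speed limit or range.

## Robot

A 6-joint arm with a two-finger parallel gripper is mounted at the origin on the work surface. World frame = base frame: x ahead of the robot, y to its left, z up, the work surface at z = 0. Lengths are in m, angles in rad, forces in N, time in s.
With the tool pointing down it reaches from about 0.325 to 0.9 m from the base axis. Payload 6.1 kg.
Tool frame: the origin (TCP) lies between the finger pads, 19 mm behind the fingertips; this is the grasp point; z points along the fingers, y is the line along which they close (so a half turn about z gives the same grasp; the last joint's range is limited). The gripper opens to 87 mm and grips with 3 to 60 N. Pads are 19 mm wide; open, the fingers measure 117 mm over their backs; the gripper's body (75 mm by 190 mm) begins 51 mm behind the grasp point.
Start: joints at [-1.42, 0.22, 1.526, -0, 1.395, -0.126], TCP at [0.171, -0.601, 0.241] pointing down, gripper open.
Joint ranges: [-2.98, 2.98], [-0.91, 2.08], [0.09, 2.57], [-1.24, 4.39], [0.2, 2.65], [-2.68, 2.68]. Speed limits (rad/s): [2.57, 2.57, 3.01, 3.14, 3.14, 3.14].

## Interface

Orientations are given as a rotation vector (axis times angle).
In Python, from plant import * gives the robot as it stands.
- The arm moves only by the tool carry_out, never from a script. Its argument "rows" is one flat list of numbers, 4 for each row, row after row: the shift along the tool's x, y, z in units of 30 mm (1.0 is 30 mm), then the turn about the tool's z in degrees. In form: [tx, ty, tz, yaw, tx, ty, tz, yaw, ...]. A call has exactly 5 rows; each row shifts and turns the commanded pose from where the row before left it, along the tool's axes as they then stand; what a row does not reach is not made up. A row lasts 1/12 s, in which the tool goes at most 41.7 mm and 7.16 degrees, less where a joint would pass 70% of its speed; a pose out of reach is approached as far as the arm can. A call is refused whole if a number of a shift passes 1 or a number of a turn 7.16, either way. A call with a gripper value outside its range is refused whole. "hand" is the opening, from 0 (shut) to 1 (fully open), set as the call begins (left out, the last holds). The fingers move at their own pace and stop on an object; "grip_force" is the grip in N (left out, the last holds). Time passes only in rows, so rows that do not move let the fingers close, or fill a call up. It gives the time, the measured TCP pose, the force, the opening and the grip force at its end, in the units of the state.
- observe(): the state, without advancing time (a new reading comes with each control period).
- snapshot(name): name is "scene" or "side" or "wrist"; returns a dict with "image" (420x560x3 uint8, red, green, blue), "range_z" (420x560 float32, m along the optical axis (not along the pixel's ray), 0 where there is no reading), "K" (3x3 intrinsics, pixels), "dist" ([k1, k2, p1, p2, k3] as OpenCV has them; the pictures are not rectified), "cam_to_world" (4x4, takes a point from camera to world coordinates). Camera axes: x right, y down, z forward; pixel columns grow to the right and rows downward; lengths in m; the calibration is good to about 2 mm. A picture is of the moment at which its call begins.
- sign_off(): hands the job in; it is judged then, once.
The state is a dict: "t": time; "q": joint angles; "qvel": joint speeds; "joint_efforts": joint torques, N m; "tool_pos": TCP position; "tool_rot": TCP orientation; "contact_force": force on the tool from outside, world axes, zero at the start; "moment": the same for the moment, N m; "width": finger opening in m; "grip_force": force on a finger pad.
Only numpy, scipy, OpenCV 4.12 (cv2) and the standard library are available. Lean on these libraries where they do the work, as an engineer would, in place of code of your own. Each camera call takes 0.05 s, during which the arm holds its last target. There are 200 camera calls.

## Working session

There is one attempt and no reset: what is moved stays moved. The work goes in short steps, Python scripts to look and compute and a tool call to move; the robot and the scene stay as the last step left them, time stands still between calls to the robot, and variables do not carry over. Pictures are saved under pics/ and viewed, at most 10 in all, crops included, and the job is handed in when it is done.

Besides the shell and the picture viewer there is one more tool, called after "Emit:" as name(argument=value, ...) on one line, values as JSON. carry_out: Moves the arm, as the interface text tells. Its arguments: {"type":"object","properties":{"rows":{"type":"array"},"hand":{"type":"number"},"grip_force":{"type":"number"}},"required":["rows"]}

```bash
mkdir -p pics; ls; cat > h.py <<'E'
from plant import *
import numpy as np, cv2
from scipy.spatial.transform import Rotation as R
def save(name,fn):
    s=snapshot(name); cv2.imwrite('pics/'+fn+'.png',s['image'][:,:,::-1]); np.savez('pics/'+fn+'.npz',**s); return s
def cloud(s):
    h,w=s['range_z'].shape
    u,v=np.meshgrid(np.arange(w),np.arange(h))
    p=cv2.undistortPoints(np.stack([u,v],-1).reshape(-1,1,2).astype(np.float64),s['K'],np.array(s['dist'])).reshape(h,w,2)
    z=s['range_z']; P=np.dstack([p[...,0]*z,p[...,1]*z,z,np.ones_like(z)])
    W=P@np.array(s['cam_to_world']).T
    W=W[...,:3]; W[z==0]=np.nan; return W
E
python3 - <<'E'
from h import *
o=observe(); print(o)
for n in('scene','side'):
    s=save(n,n+'0'); print(n,s['cam_to_world'])
a=cv2.imread('pics/scene0.png'); cv2.imwrite('pics/a.png',cv2.resize(a,(800,600)))
E
```

```text
pics
{'t': 0.0, 'q': array([-1.42009997e+00,  2.21212891e-01,  1.52759196e+00, -4.33357495e-05,
        1.39468086e+00, -1.26140574e-01]), 'qvel': array([-5.22379669e-04,  4.24622584e-04,  6.54018741e-04, -4.35632950e-04,
       -7.51668094e-04,  6.01373504e-05]), 'joint_efforts': array([-5.09117569e-06, -4.94613791e+01, -3.87375855e+01,  6.98955101e-02,
        5.74021193e-02, -1.84607979e-04]), 'tool_pos': array([ 0.1706936 , -0.60064569,  0.24015555]), 'tool_rot': array([-3.10966879e+00, -4.33217918e-01,  1.03448640e-04]), 'contact_force': array([-0.2858222 , -0.61061124,  0.41338535]), 'moment': array([-0.05315812, -0.00618225,  0.00351521]), 'grip_force': 0.0, 'width': 0.08668586915445628}
scene [[-0.17371022  0.76260655 -0.62310192  1.29280011]
 [ 0.98478022  0.13818857 -0.10541274  0.12812661]
 [ 0.00571711 -0.63192972 -0.77500461  1.06718488]
 [ 0.          0.          0.          1.        ]]
side [[-0.99991013 -0.01079251  0.00795321  0.46937867]
 [-0.01217327  0.48238636 -0.87587397  1.15218807]
 [ 0.00561636 -0.87589207 -0.48247439  0.75394421]
 [ 0.          0.          0.          1.        ]]
```

View pics/a.png

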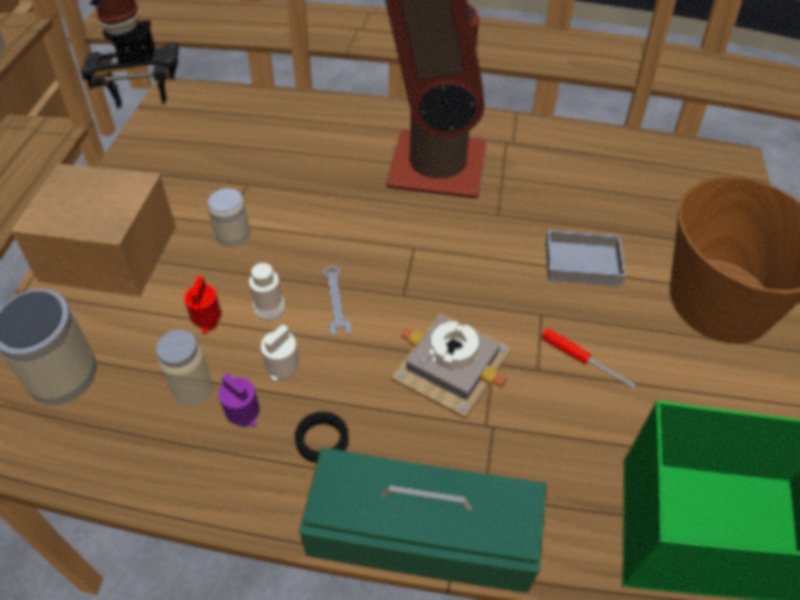

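View pics/side0.png

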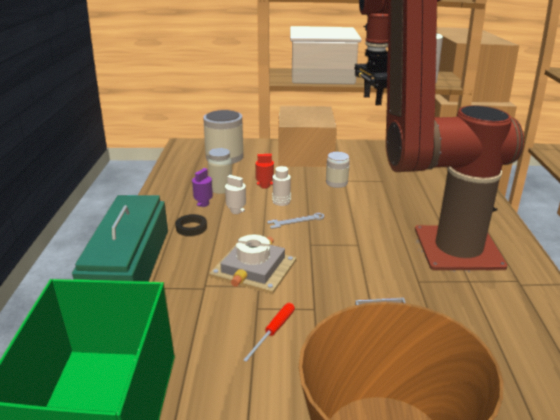

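The scene picture shows the white bayonet cartridge with its flat grip at about (280,350) of 800x600, the screw cartridge at (265,290), and the filter head at (455,345). The side picture shows the cartridge at (235,193) and the collar at (254,248). Next I'll measure them from the range data.

```bash
cat > m.py <<'E'
from h import *
def circ(p):
    A=np.c_[2*p,np.ones(len(p))]; x=np.linalg.lstsq(A,(p**2).sum(1),rcond=None)[0]; return x[:2],np.sqrt(x[2]+x[0]**2+x[1]**2)
L={}
for n,cb,hb in (('scene',(196,245),(318,242)),('side',(235,193),(254,252))):
    s=dict(np.load(f'pics/{n}0.npz')); W=cloud(s)
    def box(c,r): return W[c[1]-r:c[1]+r,c[0]-r:c[0]+r].reshape(-1,3)
    P=box(cb,28); P=P[np.isfinite(P[:,0])]
    g=P[(P[:,2]>.095)]; c=np.median(g,0); g=g[np.linalg.norm(g[:,:2]-c[:2],axis=1)<.04]
    t=g[g[:,2]>np.percentile(g[:,2],95)-.006]
    print(n,'grip n',len(g),'zmax',g[:,2].max(),'med',c)
    rect=cv2.minAreaRect((t[:,:2]*1000).astype(np.float32)); print(' top rect mm',rect,len(t))
    d=t[:,:2]-t[:,:2].mean(0); u,sv,vt=np.linalg.svd(d,full_matrices=False); print(' dir deg',np.degrees(np.arctan2(vt[0,1],vt[0,0])),t[:,:2].mean(0))
    b=P[(P[:,2]>.035)&(P[:,2]<.082)&(np.linalg.norm(P[:,:2]-c[:2],axis=1)<.045)]; print(' body circ',circ(b[:,:2]),len(b))
    H=box(hb,50); H=H[np.isfinite(H[:,0])]
    t=H[(H[:,2]>.071)&(H[:,2]<.082)]; print('lip n',len(t),np.median(t,0)); print(' z hist',np.percentile(t[:,2],[5,50,95]))
    print(' minEncl',cv2.minEnclosingCircle((t[:,:2]*1000).astype(np.float32)))
    w=H[(H[:,2]>.05)&(H[:,2]<.07)]; print(' wall',circ(w[:,:2]),len(w))
    bl=H[(abs(H[:,2]-.042)<.003)]; print(' block top',cv2.minAreaRect((bl[:,:2]*1000).astype(np.float32)),len(bl))
    L[n]=(t,g)
    im=s['image'][:,:,::-1]; k=np.vstack([cv2.resize(im[c[1]-35:c[1]+35,c[0]-40:c[0]+40],(480,420),interpolation=cv2.INTER_CUBIC) for c in (hb,)])
    cv2.imwrite(f'pics/crop_{n}.png',k)
a=[cv2.imread(f'pics/crop_{n}.png') for n in L]
cv2.imwrite('pics/crops.png',cv2.resize(np.hstack(a),(800,350)))
E
python3 m.py
```

```text
scene grip n 179 zmax 0.12081967873110533 med [ 0.62487032 -0.18757617  0.11360318]
 top rect mm ((620.4736938476562, -188.225830078125), (15.848904609680176, 44.257728576660156), 60.71105194091797) 99
 dir deg -27.538910357679413 [ 0.6211853  -0.18817696]
 body circ (array([ 0.62098084, -0.18794481]), np.float64(0.02760204709112917)) 263
lip n 500 [0.55386138 0.10299784 0.07619275]
 z hist [0.07216522 0.07619275 0.07967454]
 minEncl ((549.4151000976562, 100.88404846191406), 42.62318801879883)
 wall (array([0.55972093, 0.09744779]), np.float64(0.03192564172162238)) 314
 block top ((551.6390380859375, 106.58240509033203), (197.11143493652344, 123.45707702636719), 67.65436553955078) 934
side grip n 128 zmax 0.11883354938546775 med [ 0.62326975 -0.18513304  0.10514717]
 top rect mm ((618.6963500976562, -187.03379821777344), (19.508424758911133, 50.64445114135742), 59.23122024536133) 51
 dir deg 152.036318198145 [ 0.61721997 -0.18451302]
 body circ (array([ 0.61864199, -0.18456228]), np.float64(0.02728361773713168)) 293
lip n 404 [0.54909769 0.10583489 0.07542063]
 z hist [0.07203437 0.07542063 0.07781175]
 minEncl ((550.0435791015625, 104.76903533935547), 43.22807693481445)
 wall (array([0.55853813, 0.07491054]), np.float64(0.0586808972581975)) 331
 block top ((555.4186401367188, 2.8948974609375), (157.41348266601562, 360.9613342285156), 3.4277336597442627) 744
```

View pics/crops.png

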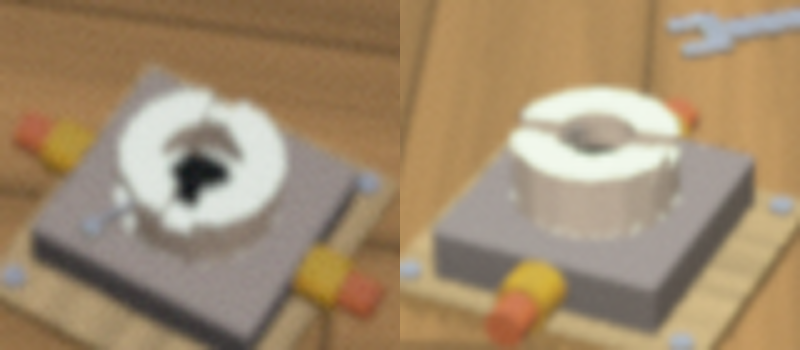

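The crop of the collar shows its slots: at (205,105) and (175,215) in the scene view, and at (525,125) and (675,140) in the side view. I'll write a move planner next, then view the collar with the wrist camera.

```bash
cat > plan.py <<'E'
from h import *
def state():
    o=observe(); M=R.from_rotvec(o['tool_rot']).as_matrix(); psi=np.degrees(np.arctan2(M[1,0],M[0,0])); return o,o['tool_pos'],psi
def plan(pos,psi,tgt,psi_t,n,show=True):
    """rows of shifts (tool at psi, z down) to reach tgt in n rows, rounded; prints and returns end pose"""
    p=np.array(pos,float); tgt=np.array(tgt,float); out=[]
    for i in range(n):
        d=(tgt-p)/(n-i); a=np.radians(psi)
        t=np.array([d[0]*np.cos(a)+d[1]*np.sin(a), d[0]*np.sin(a)-d[1]*np.cos(a), -d[2]])/.03
        m=max(abs(t).max(),np.linalg.norm(t)*30/41); t=np.round(t/max(1,m),3)
        y=round(float(np.clip(-(psi_t-psi)/(n-i),-7.1,7.1)),2)
        p=p+.03*np.array([t[0]*np.cos(a)+t[1]*np.sin(a), t[0]*np.sin(a)-t[1]*np.cos(a), -t[2]]); psi-=y
        out+=[float(x) for x in t]+[y]
    for i in range(0,n,5): print(out[4*i:4*i+20])
    print('end',p.round(4),round(psi,2)); return p,psi
E
python3 - <<'E'
from plan import *
o,p,psi=state(); print(p,psi)
p,psi=plan(p,psi,(.53,.10,.30),152,25)
E
```

```text
[ 0.17071844 -0.60067429  0.24024523] 15.862069336231876
[0.716, -0.768, -0.08, -5.45, 0.786, -0.696, -0.08, -5.45, 0.848, -0.618, -0.08, -5.45, 0.903, -0.535, -0.08, -5.44, 0.95, -0.447, -0.08, -5.45]
[0.988, -0.355, -0.08, -5.44, 1.0, -0.255, -0.078, -5.45, 1.0, -0.156, -0.077, -5.44, 1.0, -0.06, -0.076, -5.45, 1.0, 0.035, -0.076, -5.44]
[1.0, 0.131, -0.076, -5.45, 1.0, 0.229, -0.078, -5.44, 1.0, 0.332, -0.08, -5.45, 0.977, 0.431, -0.081, -5.44, 0.932, 0.522, -0.081, -5.45]
[0.878, 0.608, -0.081, -5.44, 0.816, 0.688, -0.081, -5.45, 0.747, 0.763, -0.081, -5.44, 0.672, 0.83, -0.081, -5.45, 0.59, 0.89, -0.081, -5.44]
[0.502, 0.942, -0.081, -5.45, 0.411, 0.986, -0.081, -5.44, 0.309, 1.0, -0.079, -5.45, 0.207, 1.0, -0.077, -5.44, 0.11, 1.0, -0.076, -5.45]
end [0.5282 0.0965 0.2997] 152.0
```

Emit:
carry_out(rows=[0.72,-0.77,-0.3,-5.45,0.79,-0.7,-0.3,-5.45,0.85,-0.62,-0.3,-5.45,0.9,-0.53,-0.3,-5.45,0.95,-0.45,-0.3,-5.45], hand=1)

```text
t: 0.52
tool_pos: [0.2431, -0.4593, 0.2859]
tool_rot: [-2.918, -1.16, -0.0]
contact_force: [0.5, -0.1, 0.7]
width: 0.0872
grip_force: 0.0
```

Emit:
carry_out(rows=[0.99,-0.35,-0.1,-5.45,1.0,-0.26,-0.1,-5.45,1.0,-0.16,-0.1,-5.45,1.0,-0.06,-0.1,-5.45,1.0,0.03,-0.1,-5.45])

```text
t: 0.93
tool_pos: [0.3126, -0.323, 0.301]
tool_rot: [-2.563, -1.815, -0.0]
contact_force: [0.7, -0.9, 0.3]
width: 0.0867
grip_force: 0.0
```

Emit:
carry_out(rows=[1.0,0.13,0,-5.45,1.0,0.23,0,-5.45,1.0,0.33,0,-5.45,0.98,0.43,0,-5.45,0.93,0.52,0,-5.45])

```text
t: 1.35
tool_pos: [0.3837, -0.1835, 0.301]
tool_rot: [-2.064, -2.368, -0.0]
contact_force: [1.1, -0.2, 0.4]
width: 0.087
grip_force: 0.0
```

Emit:
carry_out(rows=[0.88,0.61,0,-5.45,0.82,0.69,0,-5.45,0.75,0.76,0,-5.45,0.67,0.83,0,-5.45,0.59,0.89,0,-5.45])

```text
t: 1.77
tool_pos: [0.4567, -0.0406, 0.301]
tool_rot: [-1.447, -2.788, 0.0]
contact_force: [-0.2, -0.7, -0.1]
width: 0.0872
grip_force: 0.0
```

Emit:
carry_out(rows=[0.5,0.94,0,-5.45,0.41,0.99,0,-5.45,0.31,1.0,0,-5.45,0.21,1.0,0,-5.45,0.11,1.0,0,-5.45])

```text
t: 2.18
tool_pos: [0.5277, 0.0987, 0.3007]
tool_rot: [-0.749, -3.05, 0.0]
contact_force: [1.3, -0.4, -0.5]
width: 0.0872
grip_force: 0.0
```

```bash
python3 - <<'E'
from plan import *
o,p,psi=state(); print(o['t'],p,psi,o['q'])
s=save('wrist','w1'); print(s['cam_to_world'],s['K'])
E
```

```text
2.1833 [0.52774855 0.09866086 0.30072292] 152.40264284686933 [ 3.78974195e-02 -2.44644014e-02  1.67875103e+00 -1.70439650e-05
  1.48806580e+00 -1.05123287e+00]
[[ 4.63379521e-01  8.52997971e-01  2.40153871e-01  4.62240026e-01]
 [ 8.86159873e-01 -4.46134901e-01 -1.25237089e-01  1.33209338e-01]
 [ 3.14040637e-04  2.70847026e-01 -9.62622351e-01  4.43664120e-01]
 [ 0.00000000e+00  0.00000000e+00  0.00000000e+00  1.00000000e+00]] [[352.48849822   0.         278.28203942]
 [  0.         352.48849822 213.05035081]
 [  0.           0.           1.        ]]
```

View pics/w1.png

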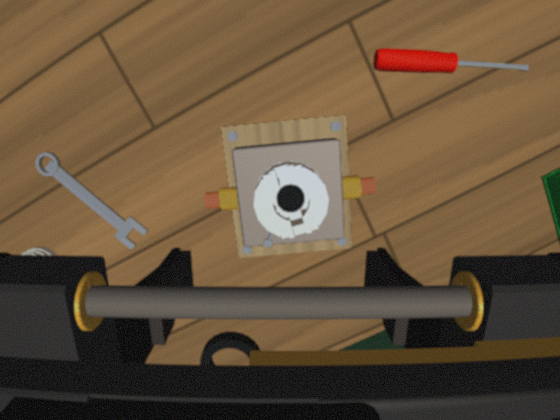

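The wrist view shows the collar centred at about (290,198), with slots near (279,175) and (298,222). I'll rectify it onto the lip plane.

```bash
cat >> h.py <<'E'
def ortho(s,c,z,half,px):
    """world-aligned view of plane z: column = +x, row up = +y; px pixels wide"""
    g=np.linspace(-half,half,px); X,Y=np.meshgrid(c[0]+g,c[1]-g)
    P=np.stack([X,Y,np.full_like(X,z)],-1).reshape(-1,3); T=np.linalg.inv(s['cam_to_world'])
    uv,_=cv2.projectPoints(P@T[:3,:3].T+T[:3,3],np.zeros(3),np.zeros(3),s['K'],np.array(s['dist']))
    uv=uv.reshape(px,px,2).astype(np.float32)
    return cv2.remap(s['image'][:,:,::-1].copy(),uv[...,0],uv[...,1],cv2.INTER_CUBIC)
E
python3 - <<'E'
from h import *
s=dict(np.load('pics/w1.npz')); c=(.552,.102)
im=ortho(s,c,.076,.06,600)
for r in (195,400): pass
for k in range(0,601,100): cv2.line(im,(k,0),(k,6),(0,0,255),1); cv2.line(im,(0,k),(6,k),(0,0,255),1)
cv2.imwrite('pics/o1.png',im)
W=cloud(s); P=W.reshape(-1,3); t=P[(abs(P[:,2]-.076)<.004)&(np.linalg.norm(P[:,:2]-c,axis=1)<.06)]
print(len(t),np.median(t[:,2]),cv2.minEnclosingCircle((t[:,:2]*1000).astype(np.float32)),t.mean(0))
b=P[(abs(P[:,2]-.012)<.004)&(np.linalg.norm(P[:,:2]-c,axis=1)<.13)]; print(cv2.minAreaRect((b[:,:2]*1000).astype(np.float32)))
b=P[(abs(P[:,2]-.042)<.004)&(np.linalg.norm(P[:,:2]-c,axis=1)<.09)]; print(cv2.minAreaRect((b[:,:2]*1000).astype(np.float32)))
E
```

```text
2817 0.07547482553099544 ((549.9816284179688, 103.08277893066406), 42.055206298828125) [0.54922624 0.10329435 0.07544842]
((549.6827392578125, 103.00892639160156), (150.71551513671875, 170.63339233398438), 67.96341705322266)
((550.6495361328125, 104.5929946899414), (171.8553924560547, 120.29522705078125), 68.04960632324219)
```

View pics/o1.png

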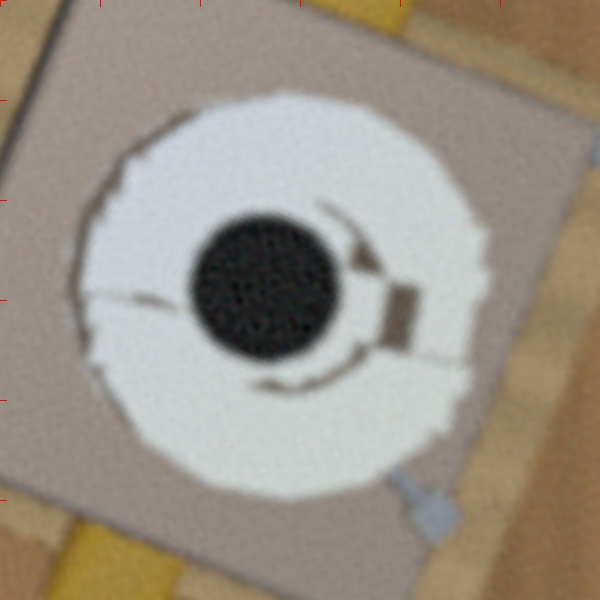

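The rectified view (0.2 mm/px) puts the collar centre near (284,294), i.e. world (0.5492, 0.1032). The slot edges run at about -11° (the head itself is at -22°). Next is the cartridge.

```bash
python3 - <<'E'
from plan import *
o,p,psi=state()
plan(p,psi,(.603,-.182,.27),152,10)
E
```

```text
[-0.652, -0.732, 0.102, 0.09, -0.653, -0.731, 0.102, 0.08, -0.654, -0.73, 0.102, 0.09, -0.655, -0.729, 0.102, 0.08, -0.656, -0.728, 0.102, 0.09]
[-0.657, -0.727, 0.101, 0.08, -0.659, -0.726, 0.102, 0.09, -0.66, -0.725, 0.101, 0.08, -0.66, -0.724, 0.102, 0.09, -0.662, -0.724, 0.101, 0.08]
end [ 0.603 -0.182  0.27 ] 152.0
```

Emit:
carry_out(rows=[-0.65,-0.73,0.1,0.08,-0.65,-0.73,0.1,0.08,-0.65,-0.73,0.1,0.08,-0.66,-0.73,0.1,0.08,-0.66,-0.73,0.1,0.08], hand=0.6)

```text
t: 2.65
tool_pos: [0.5624, -0.047, 0.2856]
tool_rot: [-0.768, -3.045, -0.0]
contact_force: [0.5, -0.5, 0.1]
width: 0.0614
grip_force: 0.0
```

Emit:
carry_out(rows=[-0.66,-0.73,0.1,0.08,-0.66,-0.73,0.1,0.08,-0.66,-0.72,0.1,0.08,-0.66,-0.72,0.1,0.08,-0.66,-0.72,0.1,0.08])

```text
t: 3.07
tool_pos: [0.5977, -0.19, 0.2705]
tool_rot: [-0.779, -3.042, -0.0]
contact_force: [0.3, 0.9, -0.3]
width: 0.0524
grip_force: 0.0
```

```bash
python3 - <<'E'
from plan import *
o,p,psi=state(); print(o['t'],p,psi)
s=save('wrist','w2'); c=(.62,-.187)
im=ortho(s,c,.115,.06,400); im2=ortho(s,c,.087,.06,400)
for k in range(0,401,50):
    for i in (im,im2): cv2.line(i,(k,0),(k,5),(0,0,255),1); cv2.line(i,(0,k),(5,k),(0,0,255),1)
cv2.imwrite('pics/o2.png',np.hstack([im,im2]))
W=cloud(s); P=W.reshape(-1,3); P=P[np.isfinite(P[:,0])]; r=np.linalg.norm(P[:,:2]-c,axis=1)
t=P[(P[:,2]>.107)&(P[:,2]<.122)&(r<.04)]; print(len(t),np.median(t[:,2]),cv2.minAreaRect((t[:,:2]*1000).astype(np.float32)),t.mean(0))
d=t[:,:2]-t[:,:2].mean(0); vt=np.linalg.svd(d,full_matrices=False)[2]; print(np.degrees(np.arctan2(vt[0,1],vt[0,0])))
t=P[(P[:,2]>.082)&(P[:,2]<.092)&(r<.04)]; print(len(t),np.median(t[:,2]),cv2.minEnclosingCircle((t[:,:2]*1000).astype(np.float32)))
E
```

```text
3.0667 [ 0.59769066 -0.18996727  0.27053145] 151.26935818226283
784 0.11428378193695757 ((619.5150756835938, -188.99974060058594), (13.48934268951416, 46.15681838989258), 61.99930191040039) [ 0.61824906 -0.18822343  0.11411003]
-27.553329017005808
2067 0.08640935916322784 ((619.7261352539062, -188.6241912841797), 29.89054298400879)
```

View pics/o2.png

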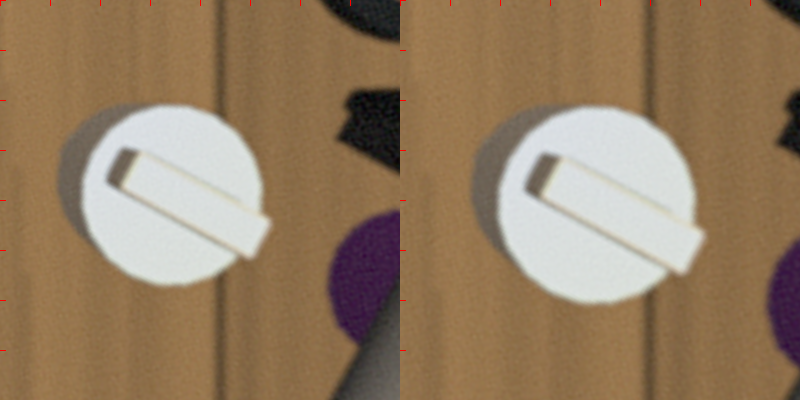

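The rectified crops (0.3 mm/px) put the grip centre at about (195,205) and the body circle at about (596,204), so the cartridge is at (0.619, -0.1885) with its grip at -27.6°. I'll descend now.

```bash
python3 - <<'E'
from plan import *
o,p,psi=state()
p,psi=plan(p,psi,(.619,-.1885,.165),152.4,5); plan(p,psi,(.619,-.1885,.108),152.4,5)
E
```

```text
[-0.102, 0.107, 0.696, -0.26, -0.102, 0.107, 0.697, -0.26, -0.103, 0.106, 0.696, -0.27, -0.104, 0.105, 0.697, -0.26, -0.104, 0.105, 0.696, -0.27]
end [ 0.619  -0.1885  0.165 ] 152.4
[0.0, 0.0, 0.38, 0.0, 0.0, 0.0, 0.38, 0.0, 0.0, 0.0, 0.38, 0.0, 0.0, 0.0, 0.38, 0.0, 0.0, 0.0, 0.38, 0.0]
end [ 0.619  -0.1885  0.108 ] 152.4
```

Emit:
carry_out(rows=[-0.1,0.11,0.7,-0.26,-0.1,0.11,0.7,-0.26,-0.1,0.1,0.7,-0.26,-0.1,0.1,0.7,-0.26,-0.1,0.1,0.7,0])

```text
t: 3.53
tool_pos: [0.6181, -0.1816, 0.1648]
tool_rot: [-0.751, -3.05, -0.0]
contact_force: [-0.6, 0.4, -0.7]
width: 0.0521
grip_force: 0.0
```

```bash
python3 - <<'E'
from plan import *
o,p,psi=state(); print(p,psi,o['qvel'].round(3))
plan(p,psi,(.619,-.1885,.108),152.4,5)
E
```

```text
[ 0.61814488 -0.18164566  0.16477704] 152.3219713707833 [ 0.054  0.326  0.087  0.001 -0.415  0.059]
[-0.026, -0.038, 0.379, -0.02, -0.026, -0.038, 0.378, -0.01, -0.026, -0.038, 0.379, -0.02, -0.027, -0.038, 0.378, -0.01, -0.026, -0.037, 0.379, -0.02]
end [ 0.619  -0.1885  0.108 ] 152.4
```

Emit:
carry_out(rows=[-0.05,-0.06,0.4,-0.08,-0.05,-0.06,0.4,0,-0.02,-0.04,0.3,0,0,-0.02,0,0,0,0,0,0])

```text
t: 3.95
tool_pos: [0.619, -0.1886, 0.1334]
tool_rot: [-0.749, -3.051, 0.0]
contact_force: [0.0, 0.7, 0.9]
width: 0.0522
grip_force: 0.0
```

```bash
python3 - <<'E'
from plan import *
o,p,psi=state(); print(p,psi,o['qvel'].round(3))
s=save('wrist','w3'); c=(.619,-.1885)
W=cloud(s); P=W.reshape(-1,3); P=P[np.isfinite(P[:,0])]; r=np.linalg.norm(P[:,:2]-c,axis=1)
t=P[(P[:,2]>.107)&(P[:,2]<.122)&(r<.04)]; print(len(t),np.median(t[:,2]),cv2.minAreaRect((t[:,:2]*1000).astype(np.float32)),t.mean(0))
t=P[(P[:,2]>.082)&(P[:,2]<.092)&(r<.04)]; print(len(t),np.median(t[:,2]),cv2.minEnclosingCircle((t[:,:2]*1000).astype(np.float32)))
plan(p,psi,(.619,-.1885,.108),152.4,5)
E
```

```text
[ 0.61903477 -0.18864632  0.13336166] 152.3961487131246 [ 0.004 -0.018 -0.019  0.001  0.002  0.004]
2254 0.11433640688940315 ((614.247314453125, -185.8194580078125), (69.60323333740234, 34.268436431884766), 62.569244384765625) [ 0.61268494 -0.18533025  0.11469864]
5433 0.08630304684154166 ((619.4429321289062, -188.6461944580078), 29.94515037536621)
[0.001, 0.001, 0.169, -0.0, 0.001, 0.001, 0.169, -0.0, 0.0, 0.001, 0.169, -0.0, 0.001, 0.0, 0.169, -0.0, 0.0, 0.001, 0.169, -0.0]
end [ 0.619  -0.1885  0.108 ] 152.4
```

Emit:
carry_out(rows=[0,0,0.28,0,0,0,0.28,0,0,0,0.28,0,0,0,0,0,0,0,0,0])

```text
t: 4.42
tool_pos: [0.6188, -0.188, 0.1072]
tool_rot: [-0.748, -3.05, -0.0]
contact_force: [0.3, 0.7, -0.3]
width: 0.0523
grip_force: 0.0
```

Emit:
carry_out(rows=[0,0,0,0,0,0,0,0,0,0,0,0,0,0,0,0,0,0,0,0], hand=0, grip_force=40)

```text
t: 4.83
tool_pos: [0.6193, -0.1882, 0.1081]
tool_rot: [0.749, 3.051, -0.0]
contact_force: [-0.2, 0.2, 0.2]
width: 0.0264
grip_force: 0.0
```

Emit:
carry_out(rows=[0,0,0,0,0,0,0,0,0,0,-0.3,0,0,0,-0.6,0,0,0,-0.8,0])

```text
t: 5.25
tool_pos: [0.6172, -0.1874, 0.1569]
tool_rot: [-0.747, -3.045, -0.002]
contact_force: [-0.1, -0.0, -3.2]
width: 0.0135
grip_force: 40.0
```

```bash
python3 - <<'E'
from plan import *
o,p,psi=state(); print(p,psi,o['width'],o['contact_force'],o['moment'])
plan(p,psi,(.5495,.1032,.215),169,15)
E
```

```text
[ 0.61721609 -0.18736159  0.1569007 ] 152.4273527144883 0.013513054449758732 [-0.10814581 -0.00735371 -3.21942767] [ 0.04705011 -0.15000031 -0.01122381]
[0.432, 0.503, -0.129, -1.1, 0.423, 0.511, -0.129, -1.11, 0.413, 0.519, -0.129, -1.1, 0.402, 0.527, -0.129, -1.11, 0.392, 0.534, -0.129, -1.1]
[0.382, 0.542, -0.129, -1.11, 0.371, 0.549, -0.129, -1.1, 0.361, 0.556, -0.129, -1.11, 0.35, 0.563, -0.129, -1.1, 0.339, 0.57, -0.129, -1.11]
[0.328, 0.576, -0.129, -1.1, 0.317, 0.583, -0.129, -1.11, 0.305, 0.588, -0.13, -1.1, 0.294, 0.594, -0.129, -1.11, 0.283, 0.6, -0.13, -1.1]
end [0.5495 0.1032 0.215 ] 169.0
```

Emit:
carry_out(rows=[0.43,0.5,-0.4,-1.1,0.42,0.51,-0.4,-1.1,0.41,0.52,-0.4,-1.1,0.4,0.53,-0.4,-1.1,0.39,0.53,-0.4,-1.1])

```text
t: 5.67
tool_pos: [0.5963, -0.0907, 0.2197]
tool_rot: [-0.6, -3.083, -0.0]
contact_force: [0.2, -0.2, -2.5]
width: 0.0134
grip_force: 40.0
```

Emit:
carry_out(rows=[0.38,0.54,0,-1.1,0.37,0.55,0,-1.1,0.36,0.56,0,-1.1,0.35,0.56,0,-1.1,0.34,0.57,0,-1.1])

```text
t: 6.08
tool_pos: [0.5738, 0.0062, 0.2192]
tool_rot: [-0.451, -3.108, -0.0]
contact_force: [0.7, -0.5, -3.1]
width: 0.0138
grip_force: 40.0
```

Emit:
carry_out(rows=[0.45,0.75,0,-1.1,0.43,0.75,0,-1.1,0.4,0.74,0,-1.1,0.3,0.65,0,-1.1,0,0,0,-1.1])

```text
t: 6.5
tool_pos: [0.5497, 0.1049, 0.2192]
tool_rot: [-0.296, -3.126, -0.003]
contact_force: [-0.2, -0.4, -3.7]
width: 0.0141
grip_force: 40.0
```

```bash
python3 - <<'E'
from plan import *
o,p,psi=state(); print(o['t'],p,psi,o['qvel'].round(3))
plan(p,psi,(.5495,.1032,.215),169,5)
E
```

```text
6.5 [0.549728   0.10493202 0.21916962] 169.16476869721063 [-0.048  0.005 -0.01  -0.046 -0.008 -0.286]
[-0.001, -0.012, 0.028, 0.03, -0.001, -0.012, 0.028, 0.03, -0.0, -0.011, 0.028, 0.03, -0.001, -0.012, 0.027, 0.04, -0.0, -0.011, 0.028, 0.03]
end [0.5495 0.1032 0.215 ] 169.0
```

Emit:
carry_out(rows=[0,-0.03,0.3,0.15,0,-0.03,0.3,0,0,0,0.3,0,0,0,0,0,0,0,0,0])

```text
t: 6.92
tool_pos: [0.55, 0.0986, 0.1904]
tool_rot: [-0.309, -3.123, 0.001]
contact_force: [0.7, 0.2, -2.2]
width: 0.0136
grip_force: 40.0
```

```bash
python3 - <<'E'
from plan import *
o,p,psi=state(); print(o['t'],p,psi,o['qvel'].round(3),o['contact_force'],o['moment'])
ims=[]
for n in('scene','side'):
    s=save(n,n+'1'); W=cloud(s); P=W.reshape(-1,3); P=P[np.isfinite(P[:,0])]
    b=P[(P[:,2]>.115)&(P[:,2]<.165)&(np.linalg.norm(P[:,:2]-p[:2],axis=1)<.04)]
    from scipy.optimize import least_squares
    f=least_squares(lambda c:np.linalg.norm(b[:,:2]-c,axis=1)-.03,p[:2],loss='soft_l1',f_scale=.002); print(n,len(b),f.x)
    s0=dict(np.load(f'pics/{n}0.npz')); P=cloud(s0).reshape(-1,3); P=P[np.isfinite(P[:,0])]
    for nm,c,r in(('cart0',(.619,-.1885),.03),('collar0',(.5495,.1032),.04)):
        lo,hi=(.035,.08) if r==.03 else (.05,.07)
        b=P[(P[:,2]>lo)&(P[:,2]<hi)&(np.linalg.norm(P[:,:2]-c,axis=1)<r+.012)]
        f=least_squares(lambda q:np.linalg.norm(b[:,:2]-q,axis=1)-r,c,loss='soft_l1',f_scale=.002); print(' ',nm,len(b),f.x)
    ims.append(s['image'][:,:,::-1])
c=[cv2.resize(i[v-50:v+50,u-50:u+50],(400,400),interpolation=cv2.INTER_CUBIC) for i,(u,v) in zip(ims,((318,220),(254,235)))]
cv2.imwrite('pics/c3.png',np.hstack(c))
E
```

```text
6.9167 [0.54999582 0.09858166 0.19043006] 168.6892716118602 [ 0.004 -0.016 -0.026  0.001  0.003 -0.001] [ 0.70951482  0.19995642 -2.18959395] [ 0.11284766 -0.19081054  0.04017426]
scene 332 [0.55078921 0.09874588]
  cart0 253 [ 0.61828552 -0.18927973]
  collar0 298 [0.55132684 0.10275152]
side 464 [0.55060008 0.09942659]
  cart0 282 [ 0.61922424 -0.18816249]
  collar0 329 [0.54898408 0.10564528]
```

View pics/c3.png

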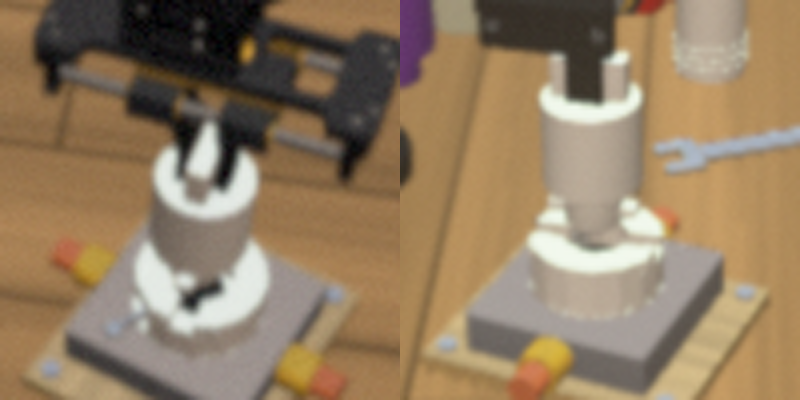

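The crops show the cartridge over the collar at about (205,240), sitting slightly to the left (-y). The lugs are roughly in line with the slots. I'll correct by +5 mm in y and come down to the mouth.

Emit:
carry_out(rows=[0.025,0.08,0,-0.15,0.025,0.08,0,-0.15,0,0,0,0,0,0,0,0,0,0,0,0])

```text
t: 7.43
tool_pos: [0.5503, 0.1046, 0.1922]
tool_rot: [0.298, 3.127, -0.0]
contact_force: [-0.4, -0.0, -3.2]
width: 0.0138
grip_force: 40.0
```

```bash
cat > st.py <<'E'
from plan import *
import sys
o,p,psi=state(); print(round(o['t'],2),p.round(4),psi.round(2),'F',o['contact_force'].round(1),'M',o['moment'].round(2))
if len(sys.argv)>1:
    a=[float(x) for x in sys.argv[1:]]; plan(p,psi,a[:3],a[3],5)
E
python3 st.py .5495 .1035 .18 169
```

```text
7.43 [0.5503 0.1046 0.1922] 169.1 F [-0.4 -0.  -3.2] M [ 0.08 -0.14  0.04]
[0.004, -0.008, 0.082, 0.02, 0.004, -0.008, 0.082, 0.02, 0.004, -0.008, 0.081, 0.02, 0.004, -0.009, 0.082, 0.02, 0.005, -0.008, 0.081, 0.02]
end [0.5495 0.1035 0.18  ] 169.0
```

Emit:
carry_out(rows=[0.02,-0.04,0.15,0,0,0,0.15,0,0,0,0.07,0,0,0,0,0,0,0,0,0])

```text
t: 7.85
tool_pos: [0.5491, 0.1034, 0.1805]
tool_rot: [-0.299, -3.126, 0.0]
contact_force: [-0.8, 1.1, -2.7]
width: 0.0138
grip_force: 40.0
```

```bash
python3 st.py .5495 .1035 .176 169
```

```text
7.85 [0.5491 0.1034 0.1805] 169.08 F [-0.8  1.1 -2.7] M [ 0.09 -0.17  0.03]
[-0.002, 0.001, 0.03, 0.02, -0.002, 0.001, 0.03, 0.01, -0.002, 0.001, 0.03, 0.02, -0.002, 0.002, 0.029, 0.01, -0.003, 0.001, 0.03, 0.02]
end [0.5495 0.1035 0.176 ] 169.0
```

Emit:
carry_out(rows=[0,0,0.05,0,0,0,0.05,0,0,0,0.05,0,0,0,0.04,0,0,0,0,0])

```text
t: 8.27
tool_pos: [0.5493, 0.1034, 0.1749]
tool_rot: [-0.299, -3.127, 0.0]
contact_force: [0.5, 0.3, -2.9]
width: 0.0136
grip_force: 40.0
```

```bash
python3 st.py
```

```text
8.27 [0.5493 0.1034 0.1749] 169.08 F [ 0.5  0.3 -2.9] M [ 0.06 -0.1  -0.01]
```

Emit:
carry_out(rows=[0,0,0.03,0,0,0,0.03,0,0,0,0.03,0,0,0,0,0,0,0,0,0])

```text
t: 8.68
tool_pos: [0.5494, 0.1034, 0.1725]
tool_rot: [-0.299, -3.127, 0.0]
contact_force: [0.7, 0.4, -3.2]
width: 0.0138
grip_force: 40.0
```

```bash
python3 st.py
```

```text
8.68 [0.5494 0.1034 0.1725] 169.08 F [ 0.7  0.4 -3.2] M [ 0.06 -0.18  0.03]
```

The lugs are in line and dropping in with no added force. Continuing down.

Emit:
carry_out(rows=[0,0,0.08,0,0,0,0.08,0,0,0,0.08,0,0,0,0.06,0,0,0,0,0])

```text
t: 9.1
tool_pos: [0.5496, 0.1034, 0.1637]
tool_rot: [0.299, 3.127, 0.0]
contact_force: [-0.9, -1.2, 2.6]
width: 0.014
grip_force: 40.0
```

```bash
python3 st.py
```

```text
9.1 [0.5496 0.1034 0.1637] 169.08 F [-0.9 -1.2  2.6] M [0.07 0.09 0.03]
```

Emit:
carry_out(rows=[0,0,0.06,0,0,0,0.06,0,0,0,0.06,0,0,0,0.03,0,0,0,0,0])

```text
t: 9.52
tool_pos: [0.5498, 0.1034, 0.1578]
tool_rot: [0.299, 3.127, 0.0]
contact_force: [-1.4, -0.5, 6.3]
width: 0.0137
grip_force: 40.0
```

```bash
python3 st.py
```

```text
9.52 [0.5498 0.1034 0.1578] 169.08 F [-1.4 -0.5  6.3] M [-0.02  0.42 -0.03]
```

Emit:
carry_out(rows=[0,0,0.03,0,0,0,0.03,0,0,0,0.03,0,0,0,0,0,0,0,0,0])

```text
t: 9.93
tool_pos: [0.5499, 0.1034, 0.1556]
tool_rot: [0.299, 3.126, 0.0]
contact_force: [-2.8, -0.4, 8.5]
width: 0.0138
grip_force: 40.0
```

```bash
python3 st.py
```

```text
9.93 [0.5499 0.1034 0.1556] 169.08 F [-2.8 -0.4  8.5] M [-0.03  0.6   0.03]
```

Emit:
carry_out(rows=[0,0,0.01,0,0,0,0.01,0,0,0,0,0,0,0,0,0,0,0,0,0])

```text
t: 10.35
tool_pos: [0.5499, 0.1034, 0.1556]
tool_rot: [0.299, 3.126, 0.0]
contact_force: [-4.7, -0.9, 11.3]
width: 0.0139
grip_force: 40.0
```

```bash
python3 st.py
```

```text
10.35 [0.5499 0.1034 0.1556] 169.08 F [-4.7 -0.9 11.3] M [-0.    0.86  0.02]
```

Emit:
carry_out(rows=[0.02,0,0,0,0,0,0,2,0,0,0,2,0,0,0,3,0,0,0,3])

```text
t: 10.77
tool_pos: [0.5501, 0.1036, 0.1555]
tool_rot: [0.573, 3.085, 0.001]
contact_force: [-0.3, 0.3, 7.5]
width: 0.0136
grip_force: 40.0
```

```bash
python3 st.py
```

```text
10.77 [0.5501 0.1036 0.1555] 158.94 F [-0.3  0.3  7.5] M [0.02 0.04 0.03]
```

Emit:
carry_out(rows=[0,0,0.02,4,0,0,0,4,0,0,0,4,0,0,0,4,0,0,0,4])

```text
t: 11.18
tool_pos: [0.5504, 0.1036, 0.1554]
tool_rot: [1.102, 2.938, 0.002]
contact_force: [-1.6, 0.4, 10.7]
width: 0.0135
grip_force: 40.0
```

```bash
python3 st.py
```

```text
11.18 [0.5504 0.1036 0.1554] 138.89 F [-1.6  0.4 10.7] M [0.1  0.26 0.03]
```

Emit:
carry_out(rows=[0,0,0,4,0,0,0,4,0,0,0,4,0,0,0,3,0,0,0,3])

```text
t: 11.6
tool_pos: [0.5504, 0.1036, 0.1554]
tool_rot: [1.547, 2.73, 0.003]
contact_force: [-1.3, -0.9, 10.1]
width: 0.0137
grip_force: 40.0
```

```bash
python3 st.py
```

```text
11.6 [0.5504 0.1036 0.1554] 120.94 F [-1.3 -0.9 10.1] M [0.01 0.22 0.08]
```

Emit:
carry_out(rows=[0,0,0,1.5,0,0,0,1.5,0,0,0,1,0,0,0,0,0,0,0,0])

```text
t: 12.02
tool_pos: [0.5499, 0.1035, 0.1555]
tool_rot: [1.638, 2.678, 0.002]
contact_force: [-3.3, -0.9, 11.8]
width: 0.0138
grip_force: 40.0
```

```bash
python3 st.py
```

```text
12.02 [0.5499 0.1035 0.1555] 117.11 F [-3.3 -0.9 11.8] M [-0.17  0.73  0.25]
```

Emit:
carry_out(rows=[0,0,0,0.8,0,0,0,0.7,0,0,0,0,0,0,0,0,0,0,0,0])

```text
t: 12.43
tool_pos: [0.5495, 0.1034, 0.1555]
tool_rot: [1.672, 2.657, 0.001]
contact_force: [-5.5, -1.1, 13.5]
width: 0.0141
grip_force: 40.1
```

```bash
python3 st.py
```

```text
12.43 [0.5495 0.1034 0.1555] 115.64 F [-5.5 -1.1 13.5] M [-0.22  1.01  0.32]
```

```bash
python3 - <<'E'
from h import *
s=save('wrist','w4'); a=ortho(s,(.5495,.1032),.06,.07,400)
b=ortho(dict(np.load('pics/w1.npz')),(.5495,.1032),.06,.07,400)
cv2.imwrite('pics/o4.png',np.hstack([b,a]))
E
```

View pics/o4.png

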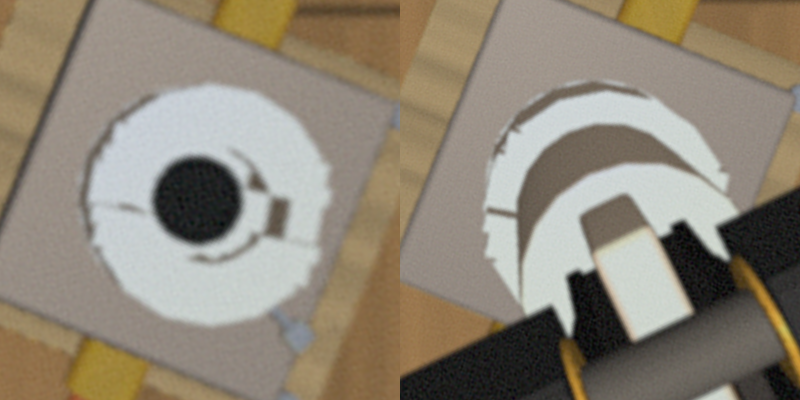

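The wrist view does not show the pointer, because the gripper hides the (295,330) region where it sat before. I'll look from the scene camera instead.

```bash
python3 - <<'E'
from h import *
s=save('scene','scene2'); c=(.5495,.1032)
b=ortho(dict(np.load('pics/scene0.npz')),c,.06,.065,400); a=ortho(s,c,.06,.065,400)
cv2.imwrite('pics/o5.png',np.hstack([b,a]))
E
python3 st.py
```

```text
12.53 [0.5495 0.1035 0.1555] 115.64 F [-4.7 -1.5 13.7] M [-0.25  1.07  0.34]
```

View pics/o5.png

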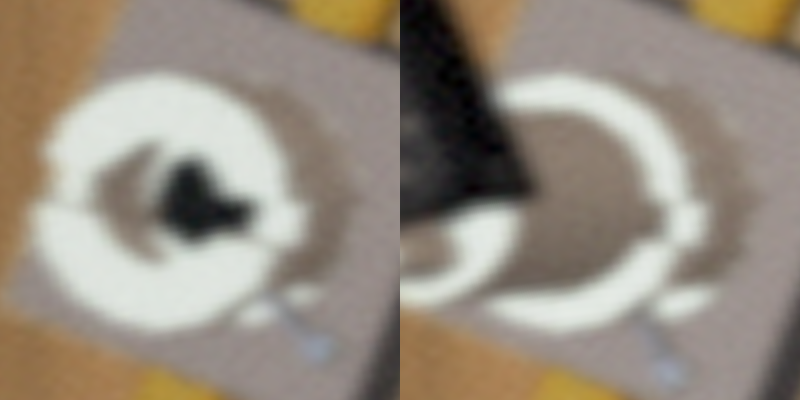

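In the rectified scene view the pointer tip moved from (318,348) to (272,375), about 0.3 rad, so the cartridge is at the stop. Next I'll ease up while holding the twist, so the lugs rise into their notches.

Emit:
carry_out(rows=[0,-0.01,-0.04,0,0,0,-0.05,0,0,0,-0.05,0,0,0,-0.04,0,0,0,0,0])

```text
t: 12.95
tool_pos: [0.549, 0.1034, 0.1589]
tool_rot: [1.674, 2.658, 0.001]
contact_force: [0.3, -0.0, 1.4]
width: 0.0137
grip_force: 40.0
```

```bash
python3 st.py
```

```text
12.95 [0.549  0.1034 0.1589] 115.59 F [ 0.3 -0.   1.4] M [-0.05 -0.38  0.29]
```

Emit:
carry_out(rows=[0,0,0,-0.5,0,0,0,-0.3,0,0,0,0,0,0,0,0,0,0,0,0])

```text
t: 13.37
tool_pos: [0.549, 0.1034, 0.1593]
tool_rot: [1.656, 2.669, 0.001]
contact_force: [-0.2, 0.5, 5.1]
width: 0.0137
grip_force: 40.0
```

```bash
python3 st.py
```

```text
13.37 [0.549  0.1034 0.1593] 116.36 F [-0.2  0.5  5.1] M [-0.08 -0.29  0.02]
```

Emit:
carry_out(rows=[0,0,-0.03,0,0,0,-0.02,0,0,0,0,0,0,0,0,0,0,0,0,0])

```text
t: 13.78
tool_pos: [0.5489, 0.1034, 0.1605]
tool_rot: [1.656, 2.669, 0.001]
contact_force: [1.7, -0.8, 4.2]
width: 0.0137
grip_force: 40.0
```

Emit:
carry_out(rows=[0,0,0,0,0,0,0,0,0,0,0,0,0,0,0,0,0,0,0,0], hand=0.5)

```text
t: 14.2
tool_pos: [0.5479, 0.1034, 0.1595]
tool_rot: [-1.655, -2.669, 0.001]
contact_force: [0.1, 0.2, -0.2]
width: 0.0384
grip_force: 0.0
```

```bash
python3 st.py
```

```text
14.2 [0.5479 0.1034 0.1595] 116.38 F [ 0.1  0.2 -0.2] M [ 0.08 -0.12  0.01]
```

Released cleanly; now rising straight up, then checking.

Emit:
carry_out(rows=[0,0,-0.2,0,0,0,-0.4,0,0,0,-0.8,0,0,0,-1,0,0,0,-1,0])

```text
t: 14.62
tool_pos: [0.5482, 0.1034, 0.264]
tool_rot: [-1.656, -2.669, 0.001]
contact_force: [1.2, 0.1, -0.0]
width: 0.0431
grip_force: 0.0
```

Emit:
carry_out(rows=[0,0,-0.8,0,0,0,-0.4,0,0,0,0,0,0,0,0,0,0,0,0,0])

```text
t: 15.03
tool_pos: [0.5477, 0.1033, 0.2964]
tool_rot: [-1.655, -2.668, 0.003]
contact_force: [-0.3, 0.4, -0.1]
width: 0.0431
grip_force: 0.0
```

```bash
python3 - <<'E'
from plan import *
from scipy.optimize import least_squares
o,p,psi=state(); print(o['t'],p)
ims=[]; c=(.5495,.1032)
for n in('scene','wrist'):
    s=save(n,n+'9'); P=cloud(s).reshape(-1,3); P=P[np.isfinite(P[:,0])]; r=np.linalg.norm(P[:,:2]-c,axis=1)
    t=P[(P[:,2]>.16)&(P[:,2]<.18)&(r<.035)]; print(n,'grip top',len(t),np.percentile(t[:,2],[20,50,80]) if len(t) else '')
    if len(t)>5: print(cv2.minAreaRect((t[:,:2]*1000).astype(np.float32)))
    t=P[(P[:,2]>.13)&(P[:,2]<.15)&(r<.035)]; print('  body top',len(t),np.median(t[:,2]),cv2.minEnclosingCircle((t[:,:2]*1000).astype(np.float32)))
    t=P[abs(P[:,2]-.076)<.006][:]; t=t[np.linalg.norm(t[:,:2]-c,axis=1)<.045]; print('  lip z',len(t),np.median(t[:,2]))
    ims.append(ortho(s,c,.06,.065,400))
cv2.imwrite('pics/o9.png',np.hstack(ims))
E
```

```text
15.0333 [0.54770548 0.10334898 0.29635327]
scene grip top 130 [0.16395501 0.16670555 0.16872157]
((552.5868530273438, 104.3381118774414), (19.734756469726562, 47.219112396240234), 29.51384162902832)
  body top 297 0.13978247974370495 ((551.326904296875, 104.14495849609375), 30.837072372436523)
  lip z 275 0.0760651345664779
wrist grip top 967 [0.16658876 0.16727123 0.16787816]
((549.4924926757812, 103.45587158203125), (13.648452758789062, 45.52436447143555), 26.76602554321289)
  body top 2584 0.13936776376529275 ((549.627197265625, 103.3650894165039), 29.908390045166016)
  lip z 1079 0.07542727999940019
```

View pics/o9.png

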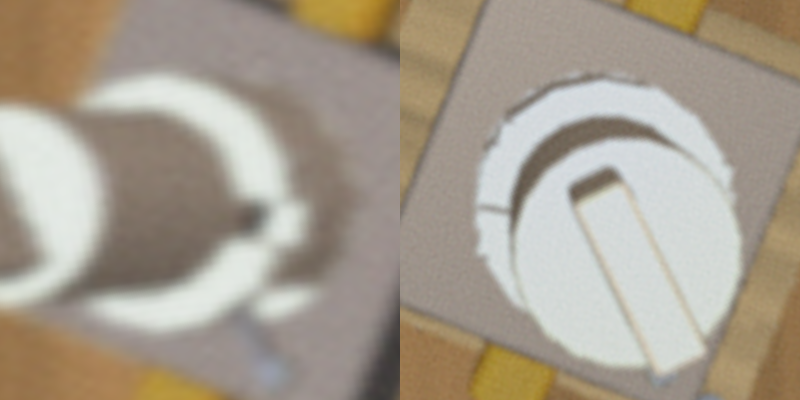

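The final views show the cartridge upright and centred, with its origin at about 53 mm. The pointer tip is still swung over at (268,375), and the gripper is clear. Handing in.

```bash
python3 -c "
from plant import *
print(sign_off())"
```

```text
the job is handed in; nothing more can be done
None
```

I fitted the bayonet cartridge and handed the job in at about 15 s on the robot's clock: it is pushed down, twisted to the stop, released and sprung up locked (origin measured at about 53 mm, pointer swung over by roughly 0.3 rad); the hand-in returned no verdict.

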